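Advance the camera slider by one crank turn and take the picture

TASK

With a fingertip, push the hand wheel of the camera slider round by its upright handle, clockwise seen from above, through exactly one turn, so that the handle comes back to the steel index finger where it starts; then press the round shutter button on the worktop and let it up again. Only push: do not grip the handle, do not push the camera itself, and leave the kitchen and camera things standing around where they are.

Things in the scene. Friction and masses are not known exactly. Their poses are not given: they have to be found in the camera images.
- crank_head: Fixed grey round drum (84 mm across) at one end of the camera slider that carries the hand wheel and the steel index finger. Origin on the wheel's vertical axis, 30 mm above the worktop; its +x axis points horizontally to the index finger and to the wheel's handle as it stands at the start; z is up. It can stand at any yaw.
- axis (a point): Point on the wheel's vertical axis at the top of hub and rim, 95 mm above the worktop. The aluminium wheel lies level: rim 164 mm across outside, top of the rim 93 mm above the worktop, three spokes. All of the wheel except the handle stays below 96 mm.
- handle (a point): Centre of the upright black handle, a fixed plain pin 18 mm across, that stands on one spoke 58 mm from the wheel's axis; it reaches from 94 to 144 mm above the worktop and this point lies 119 mm above the worktop. It goes round with the wheel. Pushing it takes about 3 N; the wheel stays where it is left. There is free room to go all round it.
- wheel (a joint): Angle of the hand wheel in rad, 0 at the start (handle at the index finger), growing clockwise seen from above; one full turn is 6.283. It has no stop there and can be turned on. Each turn winds the camera carriage 60 mm along the rail away from the wheel.
- index (a point): Tip of the fixed steel index finger (12 mm wide), just outside the rim, 103 mm from the wheel's axis and 102 mm above the worktop. Handle, index and axis are in one line at the start.
- carriage: Camera on its carriage on the slider's two rails, 270 mm from the wheel's axis at the start, origin at worktop height; 0.10 m wide, top 167 mm above the worktop. The rails run along its y axis, away from the wheel. Driven by the wheel only; not to be touched.
- trigger_top (a point): Centre of the top face of the round grey shutter button, 32 mm across, in a small fixed black housing on the worktop; pressed straight down. It lies either to the right of the slider or in front of its rails.
- trigger (a joint): How far the shutter button is pressed, m: 0 up, 0.006 fully down, which takes about 5 N; springs back.
- spice_jar: Bystander: amber glass spice jar with steel lid, 44 mm across, 75 mm tall; origin at its underside; to be left alone.
- lens: Bystander: spare black camera lens standing on end, 72 mm across, 60 mm tall; origin at its underside; to be left alone.
- lens_cap: Bystander: flat black lens cap, 66 mm across, 9 mm thick; origin at its underside; to be left alone.
- jam_jar: Bystander: jam jar, 68 mm across, 100 mm tall; origin at its underside; to be left alone.
- dip_bowl: Bystander: small white ceramic bowl, 90 mm across, 45 mm tall; origin at its underside; to be left alone.
- spoon: Bystander: spoon lying flat; origin at its underside; to be left alone.
- jar_lid: Bystander: green metal jar lid lying flat, 70 mm across, 14 mm thick; origin at its underside; to be left alone.
There are look-alikes about, which are no part of the job. There is more than one size of the part that bears trigger_top; the job needs the largest.

How it is judged:
By the outcome, as a careful person would: the job done as asked, in the order asked, and still so for the second after the job is handed in, with the robot touching nothing.
It also fails if it takes over 58 s, if anything falls off the work surface, if the arm or the gripper's body presses on something with over 40 N, if the wrist force passes 120 N, or if a joint passes its speed limit or range.

ROBOT

A 6-joint arm with a two-finger parallel gripper is mounted at the origin on the work surface. World frame = base frame: x ahead of the robot, y to its left, z up, the work surface at z = 0. Lengths are in m, angles in rad, forces in N, time in s.
With the tool pointing down it reaches from about 0.25 to 0.775 m from the base axis. Payload 4 kg.
Tool frame: the origin (TCP) lies midway between the tips of the shut fingers; the grasp point (between the pads) lies 19 mm behind it; z points along the fingers, y is the direction in which the jaws open and shut (so a half turn about z gives the same grasp; the last joint's range is limited). The gripper opens to 94 mm and grips with 3 to 60 N. Pads are 16 mm wide; open, the fingers measure 119 mm over their backs; the gripper's body (75 mm by 177 mm) begins 78 mm behind the grasp point.
Start: joints at [-1.218, 0.087, 1.371, -0, 1.684, -0.103], TCP at [0.242, -0.494, 0.206] pointing down, gripper open.
Joint ranges: [-3.1, 3.1], [-0.76, 2.03], [0.27, 2.55], [-1.08, 4.22], [0.17, 2.65], [-2.57, 2.57]. Speed limits (rad/s): [2.79, 2.79, 3.14, 3.14, 3.14, 3.14].

INTERFACE

Orientations are given as a rotation vector (axis times angle).
In Python, from cell import arm gives the robot as it stands.
- The arm moves only by the shell command python3 -m jog 'ROWS' [OPENING] [FORCE]. ROWS is JSON, a list of rows, each an object with "travel": the shift along the tool's x, y, z in mm, a list of three; "yaw": the turn about the tool's z in degrees. In form: [{"travel": [dx, dy, dz], "yaw": yaw}, ...]. A call has 1 to 8 rows; each row is the pose to reach, as a shift and turn from the pose commanded when the call began, along the tool's axes at that moment; what a row does not reach only later rows make up. A row lasts 1/10 s, in which the tool goes at most 50 mm and 8.59 degrees, less where a joint would pass 70% of its speed; a pose out of reach is approached as far as the arm can. A call with a gripper value outside its range is refused whole. OPENING is the closure, from 0 (fully open) to 1 (shut), set as the call begins (- or left out, the last holds). The fingers move at their own pace and stop on an object; FORCE is the grip in N (left out, the last holds). Time passes only in rows, so rows that repeat a pose let the fingers close. It gives the time, the measured TCP pose, the force and the opening at its end, in the units of the state.
- arm.get_obs(): the state, without advancing time (a new reading comes with each control period).
- arm.capture(name): name is "scene" or "top" or "wrist"; returns (picture, depth): 420x560x3 uint8, blue, green, red; 420x560 float32, m along the optical axis (not along the pixel's ray), 0 where there is no reading.
- arm.get_calibration(name): a dict with "K" (3x3 intrinsics, pixels), "xyz" and "orientation" of the camera in the world; the wrist camera has in their place "tool_from_camera" (4x4, takes a point from camera to tool coordinates, whose origin is the TCP and whose axes are the flange's). Camera axes: x right, y up, looking along -z (the intrinsics and any distortion apply to the point x, -y, -z); pixel columns grow to the right and rows downward; lengths in m; the calibration is good to about 2 mm. A picture is of the moment at which its call begins: read the wrist's pose just before it. get_calibration takes no time and is no camera call.
- arm.sign_off(): hands the job in, once; it reports no verdict.
The state is a dict: "t": time; "joints": joint angles; "qd": joint speeds; "effort": joint torques, N m; "tcp_pos": TCP position; "ee_rot": TCP orientation; "wrist_force": force on the tool from outside, world axes, zero at the start; "moment": the same for the moment, N m; "gripper_width": finger opening in m.
Only numpy, scipy, OpenCV 4.12 (cv2) and the standard library are available. Lean on these libraries where they do the work, as an engineer would, in place of code of your own. Each camera call takes 0.05 s, during which the arm holds its last target.

## Working session

There is one attempt and no reset: what is moved stays moved. The work goes in short steps, Python scripts to look and compute and a shell command to move; the robot and the scene stay as the last step left them, time stands still between calls to the robot, and variables do not carry over. Pictures are saved under pics/ and viewed, and the job is handed in when it is done.

```bash
ls; mkdir -p pics; python3 - <<'E'
from cell import arm
import cv2,numpy as np
o=arm.get_obs();print(o)
for n in("scene","top","wrist"):
    p,d=arm.capture(n);cv2.imwrite(f"pics/{n}0.png",p);np.save(f"pics/{n}0.npy",d)
    print(n,{k:np.round(v,4).tolist() if not isinstance(v,str) else v for k,v in arm.get_calibration(n).items()})
E
```

```text
pics
{'t': 0.0, 'joints': array([-1.21814185e+00,  8.79560465e-02,  1.37223468e+00,  1.72617689e-05,
        1.68361698e+00, -1.03088109e-01]), 'qd': array([ 0.00103021, -0.00017241, -0.00046171,  0.00076104,  0.00134973,
        0.00111668]), 'effort': array([ 3.71119240e-04, -3.40184212e+01, -3.02423537e+01,  7.16995192e-02,
        3.31083569e-02, -1.71388774e-04]), 'tcp_pos': array([ 0.2418871 , -0.49334111,  0.20431356]), 'ee_rot': array([-3.05823707e+00, -7.09205422e-01,  4.06023677e-04]), 'wrist_force': array([ 0.74030333, -0.89753719, -0.05068916]), 'moment': array([ 0.03138559,  0.09963808, -0.04010571]), 'gripper_width': 0.09403077022629747}
scene {'K': [[444.0712, 0.0, 285.0862], [0.0, 444.0712, 209.9978], [0.0, 0.0, 1.0]], 'xyz': [1.283, -0.3865, 0.7205], 'orientation': [0.782, 0.527, 1.1401]}
top {'K': [[449.8254, 0.0, 273.897], [0.0, 449.8254, 211.1089], [0.0, 0.0, 1.0]], 'xyz': [0.3687, -0.102, 1.0164], 'orientation': [0.1691, -0.1531, -1.4897]}
wrist {'K': [[345.4961, 0.0, 276.5393], [0.0, 345.4961, 209.0052], [0.0, 0.0, 1.0]], 'tool_from_camera': [[-0.0006, 0.96, 0.2799, 0.082], [1.0, 0.0004, 0.0008, 0.0018], [0.0007, 0.2799, -0.96, -0.1795], [0.0, 0.0, 0.0, 1.0]]}
```

View pics/top0.png

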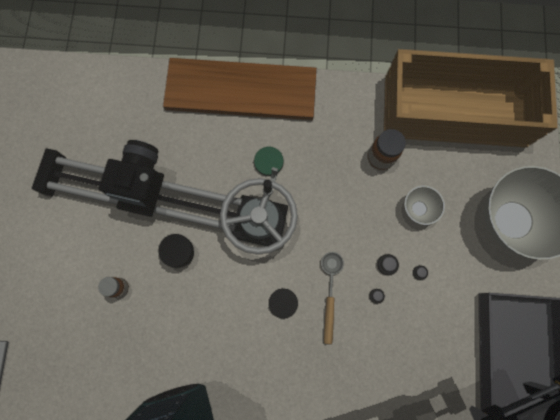

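View pics/scene0.png

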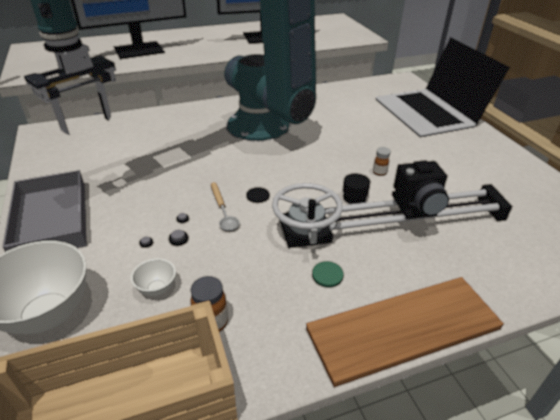

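The top view shows the wheel hub at (259,215), the handle near (268,186), and the index near (275,170). There are three button candidates at (387,264), (420,272) and (377,296). The one at (387,264) looks largest, so I'll enlarge and measure all three.

```bash
cat > h.py <<'E'
import numpy as np,cv2
from scipy.spatial.transform import Rotation as R
from cell import arm
def cam(n,obs=None):
    c=arm.get_calibration(n);K=np.array(c["K"])
    if n=="wrist":
        T=np.array(c["tool_from_camera"]);Rt=R.from_rotvec(obs["ee_rot"]).as_matrix()
        return K,Rt@T[:3,:3],Rt@T[:3,3]+obs["tcp_pos"]
    return K,R.from_rotvec(c["orientation"]).as_matrix(),np.array(c["xyz"])
def ray(C,u,v):
    K,Rm,p=C;d=np.array([(u-K[0,2])/K[0,0],-(v-K[1,2])/K[1,1],-1.]);return p,Rm@d
def onz(C,u,v,z):
    p,d=ray(C,u,v);return p+d*(z-p[2])/d[2]
def proj(C,X):
    K,Rm,p=C;c=Rm.T@(np.array(X)-p);return K[0,0]*c[0]/-c[2]+K[0,2],-K[1,1]*c[1]/-c[2]+K[1,2]
E
python3 - <<'E'
from h import *
C=cam("top");d=np.load("pics/top0.npy")
p=cv2.imread("pics/top0.png")
for u,v,z in [(259,215,.095),(268,186,.144),(387,264,.03),(420,272,.02),(377,296,.02),(130,180,.1),(45,170,.03)]:
    dd=d[v,u];o,r=ray(C,u,v);print(u,v,onz(C,u,v,z).round(4),"depthpt",(o+r*dd).round(4))
a=cv2.resize(p[120:260,190:330],None,fx=4,fy=4,interpolation=cv2.INTER_CUBIC)
b=cv2.resize(p[240:310,360:440],None,fx=7,fy=7,interpolation=cv2.INTER_CUBIC)
s=cv2.imread("pics/scene0.png")
c=cv2.resize(s[160:260,120:360],None,fx=3.3,fy=3.3,interpolation=cv2.INTER_CUBIC)
for n,i in zip("abc",(a,b,c)):cv2.imwrite(f"pics/crop_{n}.png",np.clip(i*1.6,0,255))
E
```

```text
259 215 [ 0.5513 -0.0547  0.095 ] depthpt [ 0.5509 -0.0548  0.0971]
268 186 [ 0.6021 -0.0704  0.144 ] depthpt [ 0.6017 -0.0704  0.1455]
387 264 [ 0.4763 -0.3394  0.03  ] depthpt [ 0.4773 -0.3415  0.0211]
420 272 [ 0.4653 -0.4145  0.02  ] depthpt [ 0.4659 -0.4165  0.0137]
377 296 [ 0.4063 -0.3217  0.02  ] depthpt [ 0.4064 -0.3223  0.0173]
130 180 [0.6051 0.2232 0.1   ] depthpt [0.5882 0.1999 0.1658]
45 170 [0.6322 0.4455 0.03  ] depthpt [0.6275 0.4357 0.0476][ WARN:0@0.550] global loadsave.cpp:1063 imwrite_ Unsupported depth image for selected encoder is fallbacked to CV_8U.
```

View pics/crop_a.png

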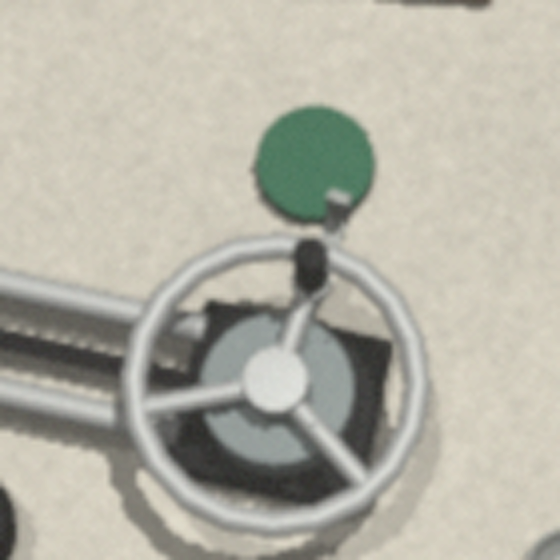

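View pics/crop_b.png

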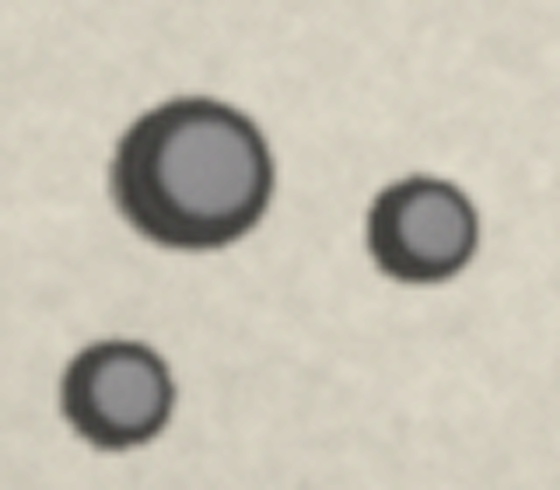

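View pics/crop_c.png

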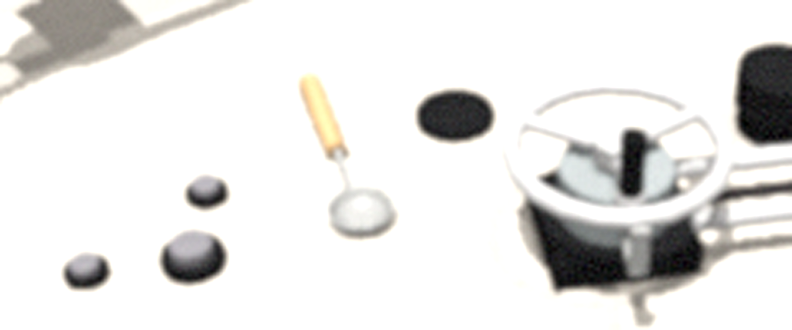

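View pics/wrist0.png

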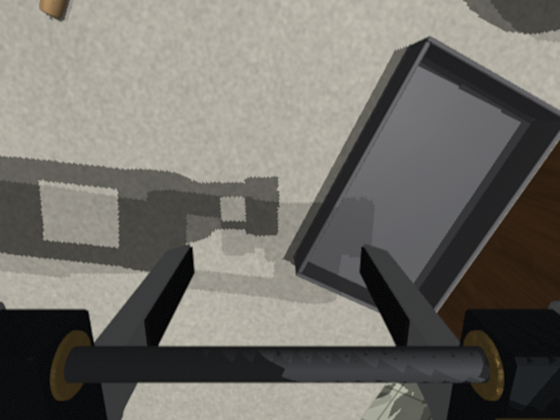

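```bash
python3 - <<'E'
from h import *
from scipy.optimize import least_squares
C=cam("top");d=np.load("pics/top0.npy");K,Rm,p0=C
p=cv2.imread("pics/top0.png")
v,u=np.mgrid[0:420,0:560]
ray_=np.stack([(u-K[0,2])/K[0,0],-(v-K[1,2])/K[1,1],-np.ones_like(d)],-1)@Rm.T
X=p0+ray_*d[...,None]
box=(np.hypot(X[...,0]-.551,X[...,1]+.055)<.095)&(d>0)
rim=box&(np.hypot(X[...,0]-.551,X[...,1]+.055)>.065)&(abs(X[...,2]-.09)<.008)
P=X[rim]
f=lambda q:np.hypot(P[:,0]-q[0],P[:,1]-q[1])-q[2]
s=least_squares(f,[.551,-.055,.077],loss="soft_l1",f_scale=.003);ax=s.x[:2];print("axis",s.x,len(P),P[:,2].max())
h=box&(X[...,2]>.135);H=X[h];print("handle top",H.mean(0),len(H),np.ptp(H,0))
i=(np.hypot(X[...,0]-ax[0],X[...,1]-ax[1])>.09)&(np.hypot(X[...,0]-ax[0],X[...,1]-ax[1])<.115)&(X[...,2]>.08)&(X[...,1]>-.15)&(X[...,1]<.0)&(X[...,0]>.6)
print("index",X[i].round(3))
for Q in (H.mean(0),):
    print(np.degrees(np.arctan2(Q[1]-ax[1],Q[0]-ax[0])),np.hypot(*(Q[:2]-ax)))
# hub circle from rgb
print("index ray",onz(C,275.5,169.5,.102))
# button
g=cv2.cvtColor(p,cv2.COLOR_BGR2GRAY)[250:280,372:404]
hsv=p[250:280,372:404]; sp=hsv.reshape(-1,3)
m=((g>70)&(g<115)).astype(np.uint8)
n,l,st,c=cv2.connectedComponentsWithStats(m);print(st,c+[372,250])
print(X[264,388:393].round(4),g[14])
# rear 
for uu,vv in [(143,178),(110,185)]:print(X[vv,uu])
np.save("pics/X.npy",X)
E
```

```text
axis [ 0.55047626 -0.05286163  0.07416576] 1408 0.09782425307709508
handle top [ 0.60651163 -0.0675651   0.14323295] 64 [0.01612322 0.01632719 0.01199504]
index [[ 0.654 -0.074  0.101]
 [ 0.654 -0.076  0.101]
 [ 0.654 -0.078  0.102]
 [ 0.651 -0.072  0.102]
 [ 0.652 -0.074  0.101]
 [ 0.651 -0.077  0.103]
 [ 0.65  -0.079  0.105]
 [ 0.652 -0.081  0.101]
 [ 0.652 -0.083  0.101]
 [ 0.652 -0.085  0.101]
 [ 0.65  -0.072  0.098]
 [ 0.649 -0.075  0.102]
 [ 0.649 -0.077  0.103]
 [ 0.649 -0.079  0.102]
 [ 0.65  -0.081  0.1  ]
 [ 0.651 -0.083  0.097]
 [ 0.651 -0.085  0.097]
 [ 0.65  -0.072  0.092]
 [ 0.649 -0.075  0.094]
 [ 0.649 -0.077  0.096]
 [ 0.647 -0.079  0.102]
 [ 0.648 -0.081  0.101]
 [ 0.648 -0.083  0.1  ]
 [ 0.65  -0.072  0.084]
 [ 0.648 -0.075  0.09 ]
 [ 0.648 -0.077  0.09 ]
 [ 0.647 -0.079  0.094]
 [ 0.648 -0.081  0.094]
 [ 0.647 -0.083  0.096]
 [ 0.649 -0.077  0.082]
 [ 0.648 -0.079  0.084]
 [ 0.648 -0.081  0.085]
 [ 0.648 -0.083  0.085]
 [ 0.647 -0.083  0.081]]
-14.70274234282858 0.05793232197633864
index ray [ 0.65058234 -0.08187482  0.102     ]
[[  0   0  32  30 739]
 [  3   3  25  23  87]
 [ 11   7  13  14 134]] [[387.34912043 264.62922869]
 [386.26436782 264.81609195]
 [389.13432836 263.58208955]]
[[ 0.4773 -0.3434  0.0223]
 [ 0.4777 -0.3462  0.0201]
 [ 0.4775 -0.3475  0.0234]
 [ 0.4782 -0.3508  0.0189]
 [ 0.4782 -0.3527  0.0202]] [131 130 127 104  73  51  42  45  40  41  56  78  87  90  90  90  92  89
  90  89  89  87  87  84  65  46  63 109 131 131 130 129]
[0.59530926 0.17641927 0.16132696]
[0.57835442 0.24276587 0.15266863]
```

Three button-like parts are in view. Crop b shows caps at (390,264), about 14 px or 31 mm across, and at (422,272) and (378,296), each about 10 px or 22 mm. Only (390,264) matches the 32 mm button, so that is the one to press. The rim, handle and index agree too: the axis is near (0.5505, -0.053), the handle radius is 58 mm, and the handle sits at about -14.8°.

Next is a small planner that prints tool-frame shifts.

```bash
cat >> h.py <<'E'
AX=np.array([.5505,-.053]);PHI0=-14.8
def plan(targets,obs=None):
    """targets: (x,y,z,ang_x deg) -> tool frame shifts/yaw from present pose"""
    o=obs or arm.get_obs();Rt=R.from_rotvec(o["ee_rot"]).as_matrix()
    a0=np.degrees(np.arctan2(Rt[1,0],Rt[0,0]))
    print("t",round(o["t"],2),"tcp",o["tcp_pos"].round(4),"ang",a0.round(1),"q",np.degrees(o["joints"]).round(0),"F",o["wrist_force"].round(1))
    for x,y,z,a in targets:
        s=Rt.T@(np.array([x,y,z])-o["tcp_pos"])*1000
        dy=-((a-a0+180)%360-180)
        print([int(round(k)) for k in s],round(dy,1),"| world",np.round([x,y,z],3),round(a,1))
def fing(turn,ang,off=17,z=.108):
    """finger centre pushing the handle at clockwise turn (deg), tool x angle ang, face sign via off"""
    f=np.radians(PHI0-turn);a=np.radians(ang)
    h=AX+.058*np.array([np.cos(f),np.sin(f)])
    c=h-off*1e-3*np.array([np.cos(a),np.sin(a)])
    return (c[0],c[1],z,ang)
E
python3 - <<'E'
from h import *
g=fing(0,225,off=28,z=.2);print(g)
plan([(.35,-.35,.21,86),g])
E
```

```text
(np.float64(0.626374746412282), np.float64(-0.048016864087052524), 0.2, 225)
t 0.15 tcp [ 0.2419 -0.4935  0.2046] ang 26.1 q [-70.   5.  79.  -0.  96.  -6.] F [-0.6 -0.2  0.5]
[160, -81, -5] -59.9 | world [ 0.35 -0.35  0.21] 86
[541, -231, 5] 161.1 | world [ 0.626 -0.048  0.2  ] 225
```

```bash
python3 -m jog '[{"travel":[20,-10,-5],"yaw":-8},{"travel":[40,-20,-5],"yaw":-16},{"travel":[60,-30,-5],"yaw":-24},{"travel":[80,-40,-5],"yaw":-32},{"travel":[100,-50,-5],"yaw":-40},{"travel":[120,-60,-5],"yaw":-48},{"travel":[140,-70,-5],"yaw":-56},{"travel":[160,-81,-5],"yaw":-60}]' 1 20; python3 - <<'E'
from h import *
plan([(.50,-.2,.21,150)])
E
```

```text
t: 0.95
tcp_pos: [0.3505, -0.3498, 0.21]
ee_rot: [-2.291, -2.149, -0.0]
wrist_force: [-0.2, 0.9, -0.0]
gripper_width: 0.0335
t 0.95 tcp [ 0.3505 -0.3498  0.21  ] ang 86.3 q [-52.  -2.  85.  -0.  97. -48.] F [-0.2  0.9 -0. ]
[159, 140, 0] -63.7 | world [ 0.5  -0.2   0.21] 150
```

```bash
python3 -m jog '[{"travel":[20,18,0],"yaw":-8},{"travel":[40,35,0],"yaw":-16},{"travel":[60,53,0],"yaw":-24},{"travel":[80,70,0],"yaw":-32},{"travel":[100,88,0],"yaw":-40},{"travel":[120,105,0],"yaw":-48},{"travel":[140,123,0],"yaw":-56},{"travel":[159,140,0],"yaw":-64}]' 1 20; python3 - <<'E'
from h import *
plan([(.59,-.06,.2,212),fing(0,225,off=30,z=.2)])
E
```

```text
t: 1.75
tcp_pos: [0.5011, -0.2005, 0.2101]
ee_rot: [-0.801, -3.037, -0.0]
wrist_force: [0.2, -1.4, -0.7]
gripper_width: 0.0005
t 1.75 tcp [ 0.5011 -0.2005  0.2101] ang 150.5 q [-28.   4.  79.  -0.  97. -88.] F [ 0.2 -1.4 -0.7]
[-8, 166, 10] -61.5 | world [ 0.59 -0.06  0.2 ] 212
[-34, 196, 10] -74.5 | world [ 0.628 -0.047  0.2  ] 225
```

```bash
python3 -m jog '[{"travel":[-4,24,0],"yaw":-8},{"travel":[-8,48,0],"yaw":-16},{"travel":[-12,72,0],"yaw":-24},{"travel":[-16,96,0],"yaw":-32},{"travel":[-21,120,0],"yaw":-40},{"travel":[-26,145,5],"yaw":-48},{"travel":[-30,170,10],"yaw":-56},{"travel":[-34,196,10],"yaw":-64}]' 1 20; python3 - <<'E'
from h import *
plan([fing(0,225,off=28,z=.2),fing(0,225,off=28,z=.108),fing(0,225,off=18,z=.108)])
p,d=arm.capture("top");cv2.imwrite("pics/t1.png",p)
p,d=arm.capture("wrist");cv2.imwrite("pics/w1.png",p)
E
```

```text
t: 2.55
tcp_pos: [0.6277, -0.0477, 0.1989]
ee_rot: [0.929, -2.998, -0.002]
wrist_force: [0.8, -0.4, -0.6]
gripper_width: 0.0003
t 2.55 tcp [ 0.6277 -0.0477  0.1989] ang -145.6 q [  -9.   15.   67.   -0.   97. -134.] F [ 0.8 -0.4 -0.6]
[1, 0, -1] -10.6 | world [ 0.626 -0.048  0.2  ] 225
[1, 0, 91] -10.6 | world [ 0.626 -0.048  0.108] 225
[11, -2, 91] -10.6 | world [ 0.619 -0.055  0.108] 225
```

View pics/w1.png

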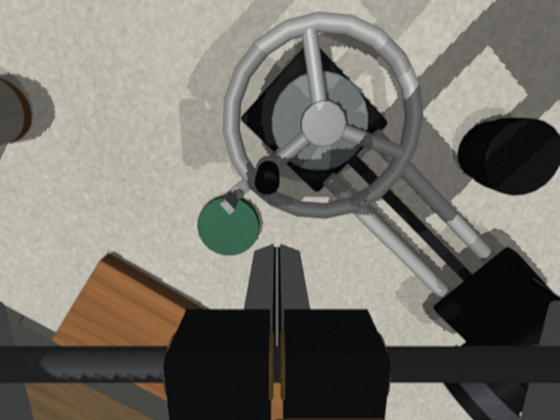

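View pics/t1.png

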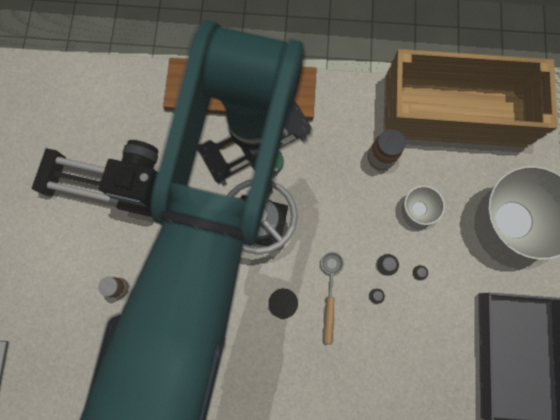

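The wrist view shows the hub at about (323,122), the handle top at about (267,170), and the shut finger clear of both. I'll cross-check those points from this view.

```bash
python3 - <<'E'
from h import *
o=arm.get_obs();C=cam("wrist",o)
print("hub",onz(C,323,122,.095),"handle top",onz(C,266,171,.144),"idx",onz(C,229,206,.102))
s=cam("top");print(proj(C,[*AX,.095]),[proj(C,[.6066,-.0678,z]) for z in(.094,.144)])
plan([fing(0,218,off=28,z=.2),fing(0,218,off=28,z=.108),fing(0,218,off=18,z=.108)])
w=cv2.imread("pics/w1.png")[80:260,180:420];cv2.imwrite("pics/w1c.png",cv2.resize(w,None,fx=3,fy=3))
E
```

```text
hub [ 0.54955429 -0.0569512   0.095     ] handle top [ 0.59987561 -0.07629064  0.144     ] idx [ 0.64850855 -0.0820891   0.102     ]
(np.float64(326.2711598543093), np.float64(125.88055281194318)) [(np.float64(271.5823081678933), np.float64(172.6765095877925)), (np.float64(270.76680944662564), np.float64(185.7606301221935))]
t 2.65 tcp [ 0.6286 -0.046   0.1989] ang -145.6 q [  -9.   15.   67.    0.   97. -134.] F [-0.6 -0.3  0.1]
[3, -4, -1] -3.6 | world [ 0.629 -0.051  0.2  ] 218
[2, -4, 91] -3.6 | world [ 0.629 -0.051  0.108] 218
[12, -5, 91] -3.6 | world [ 0.621 -0.057  0.108] 218
```

View pics/w1c.png

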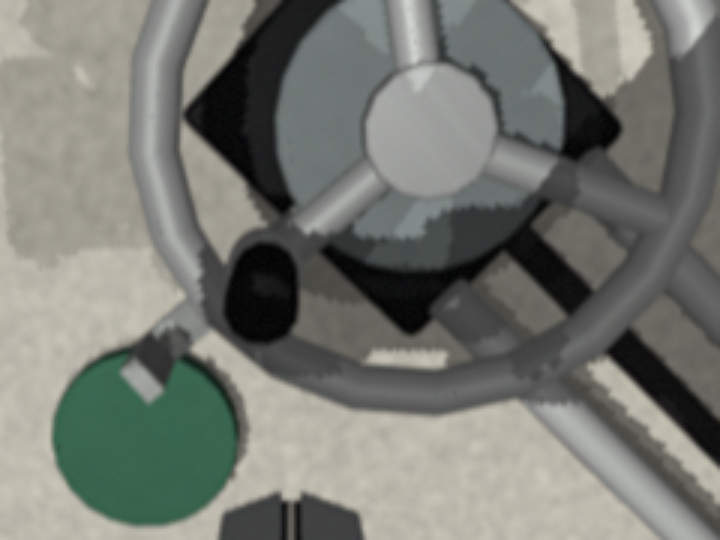

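```bash
sed -i 's/^AX=.*/AX=np.array([.550,-.055]);PHI0=-14.6/' h.py; python3 -m jog '[{"travel":[2,-1,0],"yaw":-3},{"travel":[2,-1,30],"yaw":-3},{"travel":[2,-1,60],"yaw":-3},{"travel":[2,-1,80],"yaw":-3},{"travel":[2,-1,91],"yaw":-3},{"travel":[2,-1,91],"yaw":-3}]' 1 20; python3 - <<'E'
from h import *
f=lambda t:fing(t,min(218,255.4-t))
plan([f(t) for t in (-8,0,5,10,15,20,25,30)])
E
```

```text
t: 3.25
tcp_pos: [0.6251, -0.0509, 0.1074]
ee_rot: [0.996, -2.975, -0.003]
wrist_force: [-0.2, 0.6, -0.1]
gripper_width: 0.0005
t 3.25 tcp [ 0.6251 -0.0509  0.1074] ang -143.0 q [ -10.   17.   76.   -0.   88. -137.] F [-0.2  0.6 -0.1]
[3, 2, -1] -1.0 | world [ 0.621 -0.051  0.108] 218
[9, -3, -1] -1.0 | world [ 0.62  -0.059  0.108] 218
[14, -6, -1] -1.0 | world [ 0.618 -0.064  0.108] 218
[18, -9, -1] -1.0 | world [ 0.616 -0.069  0.108] 218
[22, -11, -1] -1.0 | world [ 0.614 -0.073  0.108] 218
[27, -13, -1] -1.0 | world [ 0.611 -0.077  0.108] 218
[32, -14, -1] -1.0 | world [ 0.608 -0.082  0.108] 218
[37, -15, -1] -1.0 | world [ 0.605 -0.085  0.108] 218
```

```bash
python3 -m jog '[{"travel":[3,1,0],"yaw":-1},{"travel":[9,-3,0],"yaw":-1},{"travel":[14,-6,0],"yaw":-1},{"travel":[18,-9,0],"yaw":-1},{"travel":[22,-11,0],"yaw":-1},{"travel":[27,-13,0],"yaw":-1},{"travel":[32,-14,0],"yaw":-1},{"travel":[37,-15,0],"yaw":-1}]' 1 20; python3 - <<'E'
from h import *
f=lambda t:fing(t,min(218,255.4-t))
plan([f(t) for t in (30,35,40,45,50,55,60,65,70)])
p,d=arm.capture("wrist");cv2.imwrite("pics/w2.png",p)
E
```

```text
t: 4.05
tcp_pos: [0.6073, -0.0858, 0.1109]
ee_rot: [-1.024, 2.967, -0.004]
wrist_force: [4.3, 1.2, 1.9]
gripper_width: -0.0
t 4.05 tcp [ 0.6073 -0.0858  0.1109] ang -141.9 q [ -13.   15.   78.   -0.   87. -141.] F [4.3 1.2 1.9]
[2, 2, 3] 0.1 | world [ 0.605 -0.085  0.108] 218
[7, 2, 3] 0.1 | world [ 0.601 -0.089  0.108] 218
[12, 1, 3] 2.7 | world [ 0.597 -0.092  0.108] 215.4
[17, 0, 3] 7.7 | world [ 0.594 -0.096  0.108] 210.4
[22, -1, 3] 12.7 | world [ 0.59  -0.1    0.108] 205.4
[28, -1, 3] 17.7 | world [ 0.586 -0.103  0.108] 200.4
[33, 0, 3] 22.7 | world [ 0.582 -0.106  0.108] 195.4
[38, 0, 3] 27.7 | world [ 0.577 -0.109  0.108] 190.4
[43, 2, 3] 32.7 | world [ 0.572 -0.111  0.108] 185.4
```

View pics/w2.png

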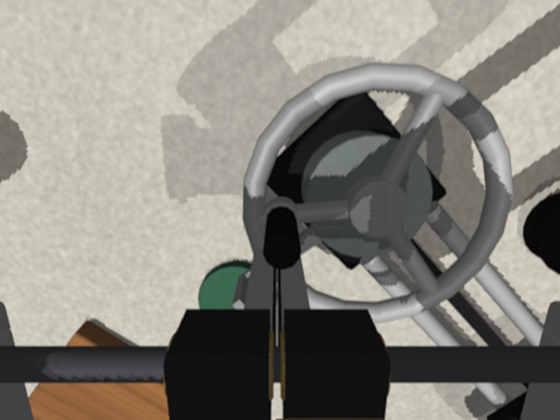

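The handle stays centred ahead of the finger face at (282,235), and the wheel is turning. I'll carry on.

```bash
python3 -m jog '[{"travel":[7,1,1],"yaw":0},{"travel":[12,1,1],"yaw":3},{"travel":[17,0,1],"yaw":8},{"travel":[22,-1,1],"yaw":13},{"travel":[28,-1,1],"yaw":18},{"travel":[33,0,1],"yaw":23},{"travel":[38,0,1],"yaw":28},{"travel":[43,2,1],"yaw":33}]' 1 20; python3 - <<'E'
from h import *
f=lambda t:fing(t,min(218,255.4-t))
plan([f(t) for t in (70,75,80,85,90,95,100,105,110)])
E
```

```text
t: 4.9
tcp_pos: [0.5702, -0.1098, 0.1083]
ee_rot: [0.135, -3.138, -0.0]
wrist_force: [3.4, 0.0, 0.5]
gripper_width: 0.0001
t 4.9 tcp [ 0.5702 -0.1098  0.1083] ang -175.1 q [ -16.   11.   83.   -0.   86. -111.] F [3.4 0.  0.5]
[-2, -2, 0] -0.5 | world [ 0.572 -0.111  0.108] 185.4
[3, -3, 0] 4.5 | world [ 0.567 -0.113  0.108] 180.4
[8, -4, 0] 9.5 | world [ 0.562 -0.114  0.108] 175.4
[14, -4, 0] 14.5 | world [ 0.557 -0.115  0.108] 170.4
[19, -4, 0] 19.5 | world [ 0.552 -0.115  0.108] 165.4
[24, -3, 0] 24.5 | world [ 0.547 -0.115  0.108] 160.4
[29, -3, 0] 29.5 | world [ 0.541 -0.115  0.108] 155.4
[34, -1, 0] 34.5 | world [ 0.536 -0.114  0.108] 150.4
[39, 1, 0] 39.5 | world [ 0.531 -0.112  0.108] 145.4
```

```bash
python3 -m jog '[{"travel":[4,-2,0],"yaw":5},{"travel":[9,-3,0],"yaw":10},{"travel":[14,-3,0],"yaw":15},{"travel":[19,-3,0],"yaw":20},{"travel":[24,-2,0],"yaw":25},{"travel":[30,-2,0],"yaw":30},{"travel":[35,-1,0],"yaw":35},{"travel":[40,1,0],"yaw":40}]' 1 20; python3 - <<'E'
from h import *
f=lambda t:fing(t,min(218,255.4-t))
plan([f(t) for t in (110,115,120,125,130,135,140,145,150)])
E
```

```text
t: 5.7
tcp_pos: [0.5302, -0.1123, 0.108]
ee_rot: [-0.947, -2.994, 0.0]
wrist_force: [3.1, 1.1, -1.0]
gripper_width: 0.0006
t 5.7 tcp [ 0.5302 -0.1123  0.108 ] ang 144.9 q [-18.   6.  88.  -0.  85. -73.] F [ 3.1  1.1 -1. ]
[-1, 0, 0] -0.5 | world [ 0.531 -0.112  0.108] 145.4
[4, -1, 0] 4.5 | world [ 0.526 -0.111  0.108] 140.4
[10, -2, 0] 9.5 | world [ 0.521 -0.108  0.108] 135.4
[15, -2, 0] 14.5 | world [ 0.517 -0.106  0.108] 130.4
[20, -2, 0] 19.5 | world [ 0.513 -0.102  0.108] 125.4
[25, -2, 0] 24.5 | world [ 0.509 -0.099  0.108] 120.4
[31, -1, 0] 29.5 | world [ 0.505 -0.095  0.108] 115.4
[36, 1, 0] 34.5 | world [ 0.502 -0.091  0.108] 110.4
[41, 3, 0] 39.5 | world [ 0.499 -0.087  0.108] 105.4
```

```bash
python3 -m jog '[{"travel":[5,-1,0],"yaw":5},{"travel":[10,-2,0],"yaw":10},{"travel":[15,-2,0],"yaw":15},{"travel":[20,-2,0],"yaw":20},{"travel":[25,-2,0],"yaw":25},{"travel":[31,-1,0],"yaw":30},{"travel":[36,1,0],"yaw":35},{"travel":[41,3,0],"yaw":40}]' 1 20; python3 - <<'E'
from h import *
f=lambda t:fing(t,min(218,255.4-t))
plan([f(t) for t in (150,155,160,165,170,175,180,185,190)])
p,d=arm.capture("wrist");cv2.imwrite("pics/w3.png",p)
E
```

```text
t: 6.5
tcp_pos: [0.4975, -0.0875, 0.108]
ee_rot: [-1.915, -2.489, 0.006]
wrist_force: [0.7, -2.3, 0.9]
gripper_width: 0.0003
t 6.5 tcp [ 0.4975 -0.0875  0.108 ] ang 104.9 q [-16.   2.  93.  -0.  85. -31.] F [ 0.7 -2.3  0.9]
[0, 1, 0] -0.5 | world [ 0.499 -0.087  0.108] 105.4
[6, 0, 0] 4.5 | world [ 0.496 -0.082  0.108] 100.4
[11, -1, 0] 9.5 | world [ 0.494 -0.077  0.108] 95.4
[16, -1, 0] 14.5 | world [ 0.492 -0.072  0.108] 90.4
[21, -1, 0] 19.5 | world [ 0.491 -0.067  0.108] 85.4
[26, -1, 0] 24.5 | world [ 0.49  -0.062  0.108] 80.4
[32, 0, 0] 29.5 | world [ 0.49  -0.057  0.108] 75.4
[37, 2, 0] 34.5 | world [ 0.49  -0.052  0.108] 70.4
[42, 4, 0] 39.5 | world [ 0.49  -0.046  0.108] 65.4
```

View pics/w3.png

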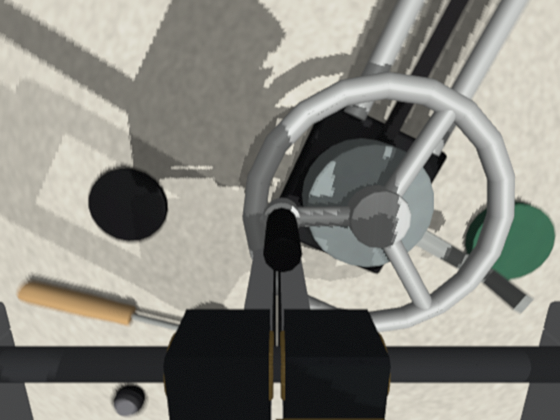

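The handle is still centred at (282,235), now with the spoke level in the view, so the tracking is good.

```bash
python3 -m jog '[{"travel":[6,0,0],"yaw":5},{"travel":[11,-1,0],"yaw":10},{"travel":[16,-1,0],"yaw":15},{"travel":[21,-1,0],"yaw":20},{"travel":[26,-1,0],"yaw":25},{"travel":[32,0,0],"yaw":30},{"travel":[37,2,0],"yaw":35},{"travel":[42,4,0],"yaw":40}]' 1 20; python3 - <<'E'
from h import *
f=lambda t:fing(t,min(218,255.4-t))
plan([f(t) for t in (190,195,200,205,210,215,220,225,230)])
E
```

```text
t: 7.35
tcp_pos: [0.4894, -0.0457, 0.1076]
ee_rot: [-2.648, -1.686, 0.01]
wrist_force: [-2.5, -1.8, 2.0]
gripper_width: 0.0004
t 7.35 tcp [ 0.4894 -0.0457  0.1076] ang 65.0 q [-12.   0.  95.  -0.  85.  13.] F [-2.5 -1.8  2. ]
[0, 1, 0] -0.4 | world [ 0.49  -0.046  0.108] 65.4
[5, 0, 0] 4.6 | world [ 0.491 -0.041  0.108] 60.4
[10, -1, 0] 9.6 | world [ 0.493 -0.036  0.108] 55.4
[15, -2, 0] 14.6 | world [ 0.494 -0.031  0.108] 50.4
[21, -1, 0] 19.6 | world [ 0.497 -0.026  0.108] 45.4
[26, -1, 0] 24.6 | world [ 0.499 -0.022  0.108] 40.4
[31, 0, -1] 29.6 | world [ 0.503 -0.018  0.108] 35.4
[36, 1, -1] 34.6 | world [ 0.506 -0.014  0.108] 30.4
[41, 3, -1] 39.6 | world [ 0.51  -0.01   0.108] 25.4
```

```bash
python3 -m jog '[{"travel":[5,0,0],"yaw":5},{"travel":[10,-1,0],"yaw":10},{"travel":[15,-1,0],"yaw":15},{"travel":[21,-1,0],"yaw":20},{"travel":[26,-1,0],"yaw":25},{"travel":[31,0,0],"yaw":30},{"travel":[36,1,0],"yaw":35},{"travel":[41,3,0],"yaw":40}]' 1 20; python3 - <<'E'
from h import *
f=lambda t:fing(t,min(218,255.4-t))
plan([f(t) for t in (230,235,240,245,250,255,260,265,270)])
E
```

```text
t: 8.15
tcp_pos: [0.509, -0.0092, 0.1073]
ee_rot: [-3.066, -0.68, 0.012]
wrist_force: [-3.4, -0.3, 1.7]
gripper_width: 0.0005
t 8.15 tcp [ 0.509  -0.0092  0.1073] ang 25.0 q [-7.  2. 92. -0. 85. 58.] F [-3.4 -0.3  1.7]
[0, 1, -1] -0.4 | world [ 0.51  -0.01   0.108] 25.4
[5, 0, -1] 4.6 | world [ 0.514 -0.007  0.108] 20.4
[11, -1, -1] 9.6 | world [ 0.518 -0.004  0.108] 15.4
[16, -2, -1] 14.6 | world [ 0.523 -0.001  0.108] 10.4
[21, -1, -1] 19.6 | world [0.528 0.001 0.108] 5.4
[26, -1, -1] 24.6 | world [0.533 0.003 0.108] 0.4
[32, 0, -1] 29.6 | world [0.538 0.004 0.108] -4.6
[37, 1, -1] 34.6 | world [0.543 0.005 0.108] -9.6
[42, 3, -1] 39.6 | world [0.548 0.005 0.108] -14.6
```

```bash
python3 -m jog '[{"travel":[5,0,-1],"yaw":5},{"travel":[11,-1,-1],"yaw":10},{"travel":[16,-1,-1],"yaw":15},{"travel":[21,-1,-1],"yaw":20},{"travel":[26,-1,-1],"yaw":25},{"travel":[32,0,-1],"yaw":30},{"travel":[37,1,-1],"yaw":35},{"travel":[42,3,-1],"yaw":40}]' 1 20; python3 - <<'E'
from h import *
f=lambda t:fing(t,min(218,255.4-t))
plan([f(t) for t in (270,275,280,285,290,295)]+[fing(295,-39.6,off=35),fing(295,-39.6,off=35,z=.18)])
p,d=arm.capture("wrist");cv2.imwrite("pics/w4.png",p)
E
```

```text
t: 8.95
tcp_pos: [0.5481, 0.0069, 0.1075]
ee_rot: [-3.115, 0.409, 0.014]
wrist_force: [-2.6, 1.4, -0.8]
gripper_width: 0.0004
t 8.95 tcp [0.5481 0.0069 0.1075] ang -15.0 q [ -5.   7.  87.   0.  86. 100.] F [-2.6  1.4 -0.8]
[0, 1, 0] -0.4 | world [0.548 0.005 0.108] -14.6
[6, 0, -1] 4.6 | world [0.553 0.005 0.108] -19.6
[11, -1, -1] 9.6 | world [0.559 0.005 0.108] -24.6
[16, -1, -1] 14.6 | world [0.564 0.004 0.108] -29.6
[21, -1, -1] 19.6 | world [0.569 0.002 0.108] -34.6
[27, -1, -1] 24.6 | world [0.574 0.001 0.108] -39.6
[10, -8, -1] 24.6 | world [0.56  0.012 0.108] -39.6
[10, -8, -73] 24.6 | world [0.56  0.012 0.18 ] -39.6
```

View pics/w4.png

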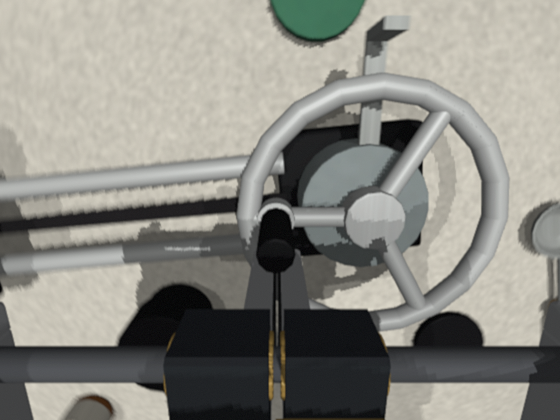

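A quarter turn remains: the handle is at left of the hub in the wrist view and the index is up. I'll push to about 295°, back off, lift, and change to the other face.

```bash
python3 -m jog '[{"travel":[6,0,-1],"yaw":5},{"travel":[11,-1,-1],"yaw":10},{"travel":[16,-1,-1],"yaw":15},{"travel":[21,-1,-1],"yaw":20},{"travel":[27,-1,-1],"yaw":25},{"travel":[10,-8,-1],"yaw":25},{"travel":[10,-8,-30],"yaw":25},{"travel":[10,-8,-73],"yaw":25}]' 1 20; python3 - <<'E'
from h import *
g=lambda t,off=-17,z=.108:fing(t,255.4-t+180,off,z)
plan([g(295,-32,.18),g(295,-32,.108),g(295)])
p,d=arm.capture("wrist");cv2.imwrite("pics/w5.png",p)
E
```

```text
t: 9.8
tcp_pos: [0.5591, 0.0114, 0.1784]
ee_rot: [2.951, -1.066, -0.018]
wrist_force: [-0.1, 0.5, 0.4]
gripper_width: 0.0006
t 9.8 tcp [0.5591 0.0114 0.1784] ang -39.7 q [ -5.   7.  79.  -0.  94. 125.] F [-0.1  0.5  0.4]
[3, -1, -2] 179.9 | world [0.562 0.01  0.18 ] 140.4
[4, -2, 70] 179.9 | world [0.562 0.01  0.108] 140.4
[19, -2, 70] 179.9 | world [0.574 0.001 0.108] 140.4
```

View pics/w5.png

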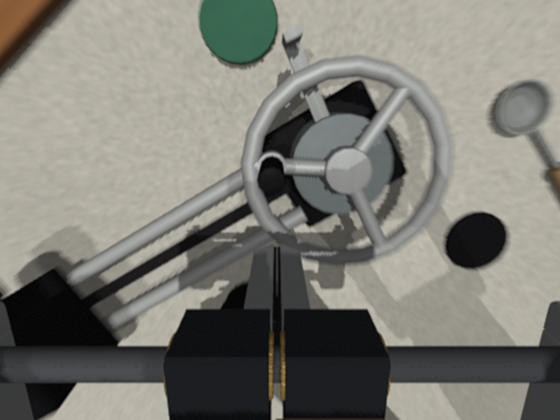

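```bash
python3 -m jog '[{"travel":[0,0,-2],"yaw":-8},{"travel":[0,0,-2],"yaw":-16},{"travel":[0,0,-2],"yaw":-24},{"travel":[0,0,-2],"yaw":-32},{"travel":[0,0,-2],"yaw":-40},{"travel":[0,0,-2],"yaw":-48},{"travel":[0,0,-2],"yaw":-56},{"travel":[0,0,-2],"yaw":-64}]' 1 20;  python3 -m jog '[{"travel":[0,0,0],"yaw":-8},{"travel":[0,0,0],"yaw":-16},{"travel":[0,0,0],"yaw":-24},{"travel":[0,0,0],"yaw":-32},{"travel":[0,0,0],"yaw":-40},{"travel":[0,0,0],"yaw":-48},{"travel":[0,0,0],"yaw":-56},{"travel":[0,0,0],"yaw":-64}]' 1 20; python3 -m jog '[{"travel":[0,0,0],"yaw":-8},{"travel":[0,0,0],"yaw":-16},{"travel":[0,0,0],"yaw":-24},{"travel":[0,0,0],"yaw":-32},{"travel":[0,0,0],"yaw":-40},{"travel":[0,0,0],"yaw":-48},{"travel":[0,0,0],"yaw":-52}]' 1 20; python3 - <<'E'
from h import *
g=lambda t,off=-17,z=.108:fing(t,255.4-t+180,off,z)
plan([g(295,-32,.18),g(295,-32,.108),g(295)])
E
```

```text
t: 10.65
tcp_pos: [0.562, 0.0109, 0.1838]
ee_rot: [3.07, 0.669, -0.004]
wrist_force: [-0.1, -0.2, 0.7]
gripper_width: 0.0008
t: 11.45
tcp_pos: [0.562, 0.0109, 0.1838]
ee_rot: [-2.248, -2.193, 0.004]
wrist_force: [-0.7, -1.2, 0.3]
gripper_width: 0.0002
t: 12.15
tcp_pos: [0.562, 0.0109, 0.1838]
ee_rot: [-1.061, -2.955, 0.002]
wrist_force: [-0.5, -0.8, 1.1]
gripper_width: 0.0
t 12.15 tcp [0.562  0.0109 0.1838] ang 140.5 q [ -5.   7.  79.  -0.  94. -55.] F [-0.5 -0.8  1.1]
[-1, 0, 4] 0.1 | world [0.562 0.01  0.18 ] 140.4
[-1, 0, 76] 0.1 | world [0.562 0.01  0.108] 140.4
[-16, 0, 76] 0.1 | world [0.574 0.001 0.108] 140.4
```

```bash
python3 -m jog '[{"travel":[0,0,25],"yaw":0},{"travel":[0,0,50],"yaw":0},{"travel":[0,0,70],"yaw":0},{"travel":[0,0,75],"yaw":0},{"travel":[-6,0,75],"yaw":0},{"travel":[-11,0,75],"yaw":0}]' 1 20;  python3 - <<'E'
from h import *
g=lambda t,off=-17,z=.108:fing(t,255.4-t+180,off,z)
plan([g(t) for t in (290,295,300,305,310,315,320,325,330)])
E
```

```text
t: 12.75
tcp_pos: [0.5724, 0.0038, 0.1107]
ee_rot: [1.07, 2.952, -0.0]
wrist_force: [0.4, -0.3, 0.3]
gripper_width: 0.0007
t 12.75 tcp [0.5724 0.0038 0.1107] ang 140.2 q [ -5.  10.  84.  -0.  86. -55.] F [ 0.4 -0.3  0.3]
[2, -3, 3] -5.2 | world [0.569 0.002 0.108] 145.4
[-3, -2, 3] -0.2 | world [0.574 0.001 0.108] 140.4
[-8, 0, 3] 4.8 | world [ 0.579 -0.002  0.108] 135.4
[-14, 1, 3] 9.8 | world [ 0.583 -0.004  0.108] 130.4
[-19, 1, 3] 14.8 | world [ 0.587 -0.008  0.108] 125.4
[-24, 1, 3] 19.8 | world [ 0.591 -0.011  0.108] 120.4
[-29, 0, 3] 24.8 | world [ 0.595 -0.015  0.108] 115.4
[-34, -1, 3] 29.8 | world [ 0.598 -0.019  0.108] 110.4
[-40, -2, 3] 34.8 | world [ 0.601 -0.023  0.108] 105.4
```

```bash
python3 -m jog '[{"travel":[-3,-1,1],"yaw":0},{"travel":[-8,0,1],"yaw":5},{"travel":[-14,1,2],"yaw":10},{"travel":[-19,1,2],"yaw":15},{"travel":[-24,1,2],"yaw":20},{"travel":[-29,0,2],"yaw":25},{"travel":[-34,-1,2],"yaw":30},{"travel":[-40,-2,2],"yaw":35}]' 1 20;  python3 - <<'E'
from h import *
g=lambda t,off=-17,z=.108:fing(t,255.4-t+180,off,z)
plan([g(t) for t in (330,335,340,345,350,355,360)])
p,d=arm.capture("wrist");cv2.imwrite("pics/w6.png",p)
p,d=arm.capture("top");cv2.imwrite("pics/t6.png",p)
E
```

```text
t: 13.55
tcp_pos: [0.6016, -0.0221, 0.1089]
ee_rot: [-1.913, -2.492, -0.003]
wrist_force: [-3.0, 2.4, 2.2]
gripper_width: 0.0005
t 13.55 tcp [ 0.6016 -0.0221  0.1089] ang 105.0 q [ -8.  14.  80.   0.  87. -23.] F [-3.   2.4  2.2]
[-1, 0, 1] -0.4 | world [ 0.601 -0.023  0.108] 105.4
[-6, 1, 1] 4.6 | world [ 0.604 -0.028  0.108] 100.4
[-11, 2, 1] 9.6 | world [ 0.606 -0.033  0.108] 95.4
[-17, 2, 1] 14.6 | world [ 0.608 -0.038  0.108] 90.4
[-22, 2, 1] 19.6 | world [ 0.609 -0.043  0.108] 85.4
[-27, 1, 1] 24.6 | world [ 0.61  -0.048  0.108] 80.4
[-32, 1, 1] 29.6 | world [ 0.61  -0.053  0.108] 75.4
```

View pics/w6.png

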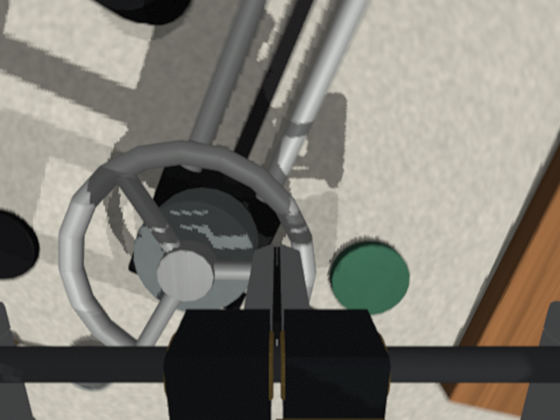

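View pics/t6.png

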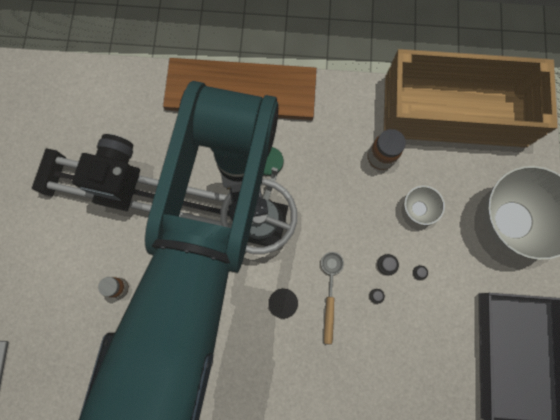

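Tracking is fine: the spokes are in view and the handle is hidden behind the finger, as expected. I'll push to about 350° and then check with the scene camera.

```bash
python3 -m jog '[{"travel":[-6,1,0],"yaw":5},{"travel":[-11,2,0],"yaw":10},{"travel":[-17,2,0],"yaw":15},{"travel":[-22,2,0],"yaw":20},{"travel":[-22,2,0],"yaw":20}]' 1 20;  python3 - <<'E'
from h import *
g=lambda t,off=-17,z=.108:fing(t,255.4-t+180,off,z)
plan([g(t) for t in (350,353,356,358,360)]+[g(350,-32),g(350,-32,.2)])
p,d=arm.capture("scene");np.save("pics/s7.npy",d);cv2.imwrite("pics/s7c.png",cv2.resize(p[170:260,250:370],None,fx=5,fy=5,interpolation=cv2.INTER_CUBIC))
p=cv2.imread("pics/scene0.png");cv2.imwrite("pics/s0c.png",cv2.resize(p[170:260,250:370],None,fx=5,fy=5,interpolation=cv2.INTER_CUBIC))
E
```

```text
t: 14.15
tcp_pos: [0.6093, -0.0439, 0.1084]
ee_rot: [2.311, 2.126, 0.002]
wrist_force: [0.3, 1.6, -0.1]
gripper_width: 0.0004
t 14.15 tcp [ 0.6093 -0.0439  0.1084] ang 85.2 q [-9. 15. 78.  0. 87. -5.] F [ 0.3  1.6 -0.1]
[1, 0, 0] -0.2 | world [ 0.609 -0.043  0.108] 85.4
[-2, 1, 0] 2.8 | world [ 0.61  -0.046  0.108] 82.4
[-5, 1, 0] 5.8 | world [ 0.61  -0.049  0.108] 79.4
[-7, 2, 0] 7.8 | world [ 0.61  -0.051  0.108] 77.4
[-9, 2, 0] 9.8 | world [ 0.61  -0.053  0.108] 75.4
[16, 0, 0] -0.2 | world [ 0.61  -0.028  0.108] 85.4
[16, 0, -92] -0.2 | world [ 0.61  -0.028  0.2  ] 85.4
```

View pics/s7c.png

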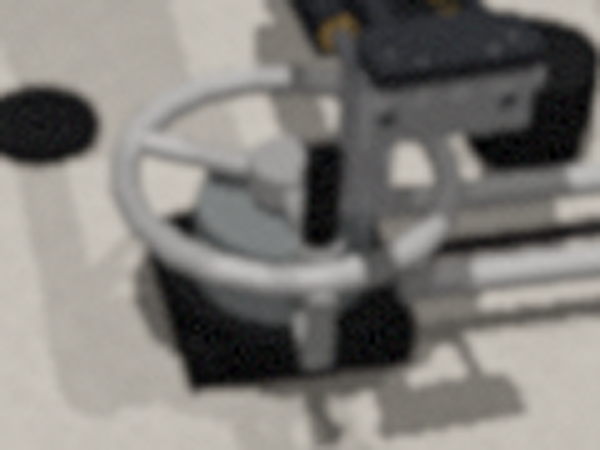

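View pics/s0c.png

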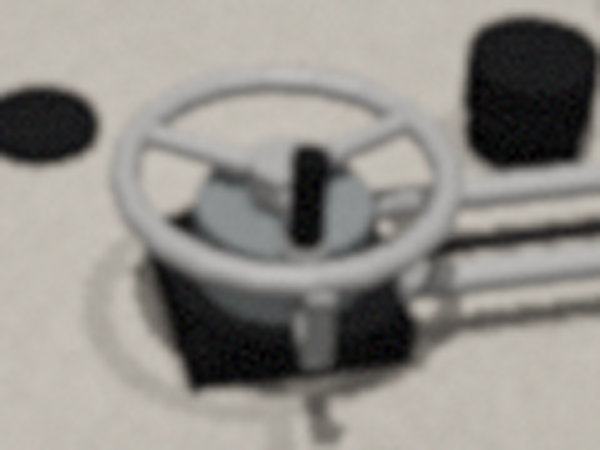

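The scene crops give a direct reference: the handle is now at crop column ~321, against 309 at the start. I'll convert that to an angle.

```bash
cat >> h.py <<'E'
def handle_cols(p):
    g=cv2.cvtColor(p,cv2.COLOR_BGR2GRAY).astype(float)
    out=[]
    for r in range(201,217):
        row=g[r,304:323]; w=np.clip(75-row,0,45)
        # keep component around the darkest pixel
        out.append((w*np.arange(304,323)).sum()/max(w.sum(),1e-6))
    return np.array(out)
E
python3 - <<'E'
from h import *
C=cam("scene")
for t in (345,350,355,360):
    f=np.radians(PHI0-t);h=AX+.058*np.array([np.cos(f),np.sin(f)])
    print(t,np.round(proj(C,[*h,.125]),2))
a=handle_cols(cv2.imread("pics/scene0.png"))
p,d=arm.capture("scene");cv2.imwrite("pics/s7.png",p);b=handle_cols(p)
print(a.round(1));print(b.round(1),np.median(b-a))
g=cv2.cvtColor(cv2.imread("pics/scene0.png"),6);print(g[208,300:330]);print(cv2.cvtColor(p,6)[208,300:330])
E
```

```text
345 [317.32 205.83]
350 [315.13 206.26]
355 [312.86 206.56]
360 [310.55 206.74]
[311.7 311.9 312.1 312.5 312.1 311.7 311.3 311.3 311.3 311.2 311.  310.9
 310.9 310.7 310.6 310.6]
[314.9 314.8 314.7 314.5 314.4 314.4 314.3 314.3 314.2 314.1 314.  314.1
 314.1 314.4 314.4 314.5] 2.9906635585367383
[ 96  97 101 102 104 116 125 114  74  23   7  14  18  13  45  89 125 141
 144 143 144 144 143 143 134 125 123 128 134 143]
[101 100 105 105 104 108 115 129 142 133 103  54  20  13  16   9  12  31
  67  82  87  92  92  90  92  90  93  95  97  94]
```

About 6° (6 mm) remain. I'll push 5 mm and measure again.

```bash
python3 -m jog '[{"travel":[-2,0,0],"yaw":2},{"travel":[-4,1,0],"yaw":4},{"travel":[-5,1,0],"yaw":5},{"travel":[-5,1,0],"yaw":5}]' 1 20;  cat >> h.py <<'E'
def edge(p,rows=range(203,215)):
    """subpixel handle centre per row: left/right crossing to half of local background"""
    g=cv2.cvtColor(p,6).astype(float);o=[]
    for r in rows:
        x=np.arange(302,326);v=g[r,302:326];m=v[5:18].argmin()+5
        l=m
        while v[l]<50:l-=1
        L=x[l]+(v[l]-50)/(v[l]-v[l+1])
        k=m
        while v[k]<50:k+=1
        Rr=x[k]-(v[k]-50)/(v[k]-v[k-1])
        o.append(((L+Rr)/2,Rr-L))
    return np.array(o)
E
python3 - <<'E'
from h import *
a=edge(cv2.imread("pics/scene0.png"));b0=edge(cv2.imread("pics/s7.png"))
p,d=arm.capture("scene");cv2.imwrite("pics/s8.png",p);b=edge(p)
print(np.median(a,0),np.median(b0,0),np.median(b,0),"deg left",np.median(b[:,0]-a[:,0])/.46,np.median(b0[:,0]-a[:,0])/.46)
print((b-a)[:,0].round(2))
plan([])
E
```

```text
t: 14.65
tcp_pos: [0.6096, -0.0483, 0.1079]
ee_rot: [2.402, 2.023, 0.002]
wrist_force: [1.1, 2.4, 2.3]
gripper_width: 0.0006
[311.26883787   5.83448472] [314.24509245   6.67464539] [312.2751626    6.54145768] deg left 2.287102869105015 6.494664366125414
[0.77 0.24 0.41 0.71 0.93 1.05 1.05 1.09 1.19 1.12 1.11 1.25]
t 14.7 tcp [ 0.6096 -0.0483  0.1079] ang 80.2 q [-10.  15.  78.   0.  87.  -0.] F [0.9 2.4 1.2]
```

```bash
python3 -m jog '[{"travel":[-1,0,0],"yaw":1},{"travel":[-2,0,0],"yaw":2},{"travel":[-2,0,0],"yaw":2}]' 1 20;  
python3 - <<'E'
from h import *
a=edge(cv2.imread("pics/scene0.png"))
p,d=arm.capture("scene");cv2.imwrite("pics/s9.png",p);b=edge(p)
print(np.median(b,0),"deg left",np.median(b[:,0]-a[:,0])/.46);print((b-a)[:,0].round(2))
cv2.imwrite("pics/s9c.png",cv2.resize(p[170:260,250:370],None,fx=5,fy=5,interpolation=cv2.INTER_CUBIC))
plan([])
E
```

```text
t: 15.0
tcp_pos: [0.6093, -0.0508, 0.1077]
ee_rot: [2.439, 1.978, 0.001]
wrist_force: [2.2, 1.9, 2.0]
gripper_width: 0.0007
[310.94512735   6.94879163] deg left -0.7230125556700189
[-0.63 -1.09 -0.74 -0.46 -0.29 -0.33 -0.32 -0.26 -0.16 -0.34 -0.35 -0.03]
t 15.05 tcp [ 0.6091 -0.0508  0.1077] ang 78.1 q [-10.  15.  78.  -0.  87.   2.] F [1.6 2.2 0.8]
```

View pics/s9c.png

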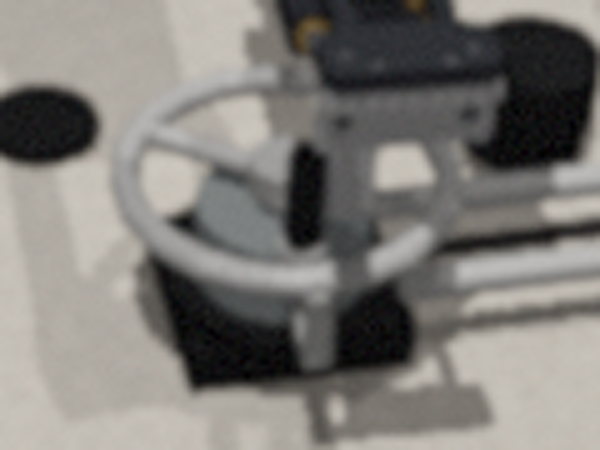

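The handle is back in line with the index at crop column ~308. I'll back straight off, lift, and check without the arm in the way.

```bash
python3 -m jog '[{"travel":[8,0,0],"yaw":0},{"travel":[18,0,0],"yaw":0},{"travel":[18,0,-30],"yaw":0},{"travel":[18,0,-70],"yaw":0},{"travel":[18,0,-100],"yaw":0},{"travel":[18,0,-100],"yaw":0}]' 1 20;  
python3 - <<'E'
from h import *
a=edge(cv2.imread("pics/scene0.png"))
p,d=arm.capture("scene");cv2.imwrite("pics/s10.png",p);b=edge(p)
print(np.median(b,0),"deg left",np.median(b[:,0]-a[:,0])/.46);print((b-a)[:,0].round(2))
plan([(.4778,-.346,.12,20),(.45,-.15,.22,60)])
E
```

```text
t: 15.65
tcp_pos: [0.6147, -0.0329, 0.2133]
ee_rot: [2.433, 1.975, 0.009]
wrist_force: [1.6, -0.2, 0.7]
gripper_width: 0.0003
[310.63802083   6.49785058] deg left -1.3094715035085582
[-0.57 -0.77 -0.47 -0.56 -0.49 -0.61 -0.65 -0.6  -0.57 -0.75 -0.82 -0.68]
t 15.7 tcp [ 0.6136 -0.0328  0.21  ] ang 78.1 q [-8. 13. 69. -0. 98.  4.] F [ 0.2  0.1 -0.7]
[-334, -69, 90] 58.1 | world [ 0.478 -0.346  0.12 ] 20
[-148, -136, -11] 18.1 | world [ 0.45 -0.15  0.22] 60
```

```bash
python3 -m jog '[{"travel":[-42,-9,0],"yaw":7},{"travel":[-84,-17,0],"yaw":14},{"travel":[-126,-26,0],"yaw":21},{"travel":[-168,-35,0],"yaw":28},{"travel":[-210,-44,0],"yaw":35},{"travel":[-252,-52,0],"yaw":42},{"travel":[-294,-61,0],"yaw":50},{"travel":[-334,-69,0],"yaw":58}]' 1 20;  
python3 - <<'E'
from h import *
p,d=arm.capture("scene");cv2.imwrite("pics/s11.png",p);
a=edge(cv2.imread("pics/scene0.png"));b=edge(p)
print("scene deg left",np.median(b[:,0]-a[:,0])/.46)
p,d=arm.capture("top");cv2.imwrite("pics/t11.png",p)
q=cv2.imread("pics/top0.png")
def dark(p):
    g=cv2.cvtColor(p,6)[174:200,255:285];m=(g<55).astype(np.uint8);n,l,st,c=cv2.connectedComponentsWithStats(m);return [(st[i].tolist(),(c[i]+[255,174]).round(2)) for i in range(1,n) if st[i][4]>15]
print(dark(q),dark(p))
o=np.hstack([cv2.resize(x[150:250,210:310],None,fx=4,fy=4,interpolation=cv2.INTER_CUBIC) for x in (q,p)]);cv2.imwrite("pics/cmp.png",o)
plan([(.4778,-.346,.04,20)])
obs=arm.get_obs();p,d=arm.capture("wrist");cv2.imwrite("pics/w11.png",p);C=cam("wrist",obs);print(proj(C,[.4778,-.346,.022]))
E
```

```text
t: 16.5
tcp_pos: [0.4744, -0.3462, 0.2045]
ee_rot: [-3.091, -0.539, 0.006]
wrist_force: [0.9, 0.7, -0.0]
gripper_width: 0.0005
scene deg left -1.464140034358353
[([7, 0, 10, 2, 16], array([266.88, 174.38])), ([8, 6, 9, 14, 85], array([266.98, 186.27]))] [([9, 6, 8, 13, 78], array([267.73, 186.24]))]
t 16.6 tcp [ 0.473 -0.349  0.204] ang 19.7 q [-42.  10.  73.  -0.  97.  28.] F [ 0.3  0.8 -0.4]
[6, -1, 164] -0.3 | world [ 0.478 -0.346  0.04 ] 20
(np.float64(274.58276059115514), np.float64(182.2740973875069))
```

View pics/cmp.png

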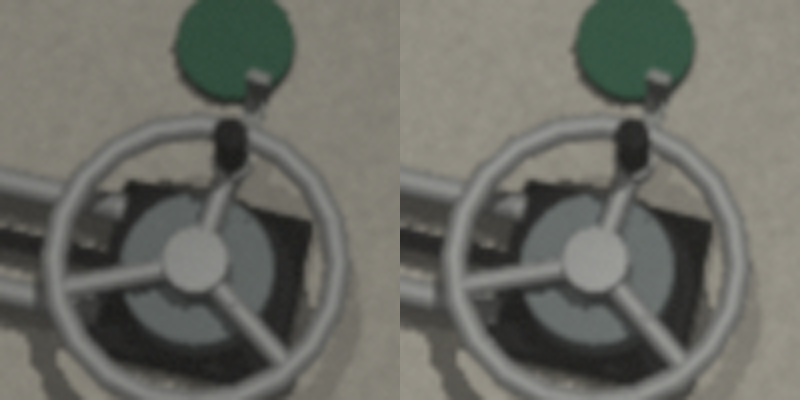

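View pics/w11.png

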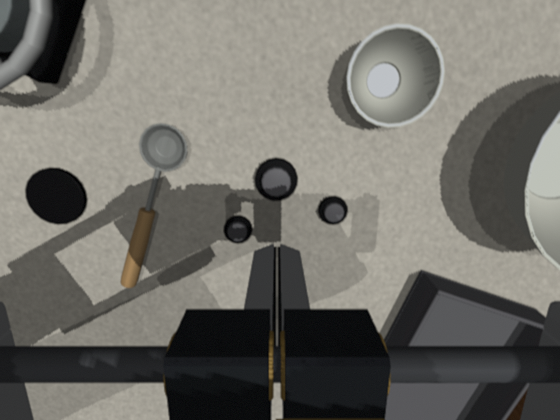

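The wheel is back at the index. Top and scene agree on about 1° past, or roughly 1 mm at the handle. In the wrist view the three buttons are at (276,180), (237,229) and (333,210); the first is clearly the largest, and my predicted point lands on it. I'll press that one.

```bash
python3 - <<'E'
from h import *
w=cv2.imread("pics/w11.png");cv2.imwrite("pics/w11c.png",cv2.resize(w[140:250,210:360],None,fx=4,fy=4,interpolation=cv2.INTER_CUBIC))
o=arm.get_obs();C=cam("wrist",o);d=arm.capture("wrist")[1];
for u,v in[(276,180),(276,178)]:
    p,r=ray(C,u,v);print((p+r*d[v,u]).round(4),onz(C,u,v,.022).round(4))
plan([(.4778,-.346,.05,20)])
E
python3 -m jog '[{"travel":[2,0,40],"yaw":0},{"travel":[4,0,80],"yaw":0},{"travel":[5,0,115],"yaw":0},{"travel":[5,0,145],"yaw":0},{"travel":[5,0,155],"yaw":0},{"travel":[5,0,155],"yaw":0}]' 1 20
python3 - <<'E'
from h import *
plan([(.4778,-.346,.022,20)])
p=arm.capture("scene")[0];cv2.imwrite("pics/s12.png",cv2.resize(p[190:260,110:230],None,fx=5,fy=5,interpolation=cv2.INTER_CUBIC))
E
```

```text
[ 0.4822 -0.3439  0.0227] [ 0.4821 -0.344   0.022 ]
[ 0.4841 -0.3432  0.0221] [ 0.4841 -0.3432  0.022 ]
t 16.7 tcp [ 0.4752 -0.3454  0.2048] ang 20.1 q [-42.  10.  73.   0.  97.  28.] F [-0.2  0.1  0.4]
[3, 2, 155] 0.1 | world [ 0.478 -0.346  0.05 ] 20
t: 17.3
tcp_pos: [0.4803, -0.3415, 0.05]
ee_rot: [-3.089, -0.552, 0.005]
wrist_force: [-0.1, 0.4, 0.4]
gripper_width: 0.0005
t 17.3 tcp [ 0.4803 -0.3415  0.05  ] ang 20.3 q [-41.  15.  85.   0.  80.  29.] F [-0.1  0.4  0.4]
[-4, 4, 28] 0.3 | world [ 0.478 -0.346  0.022] 20
```

View pics/s12.png

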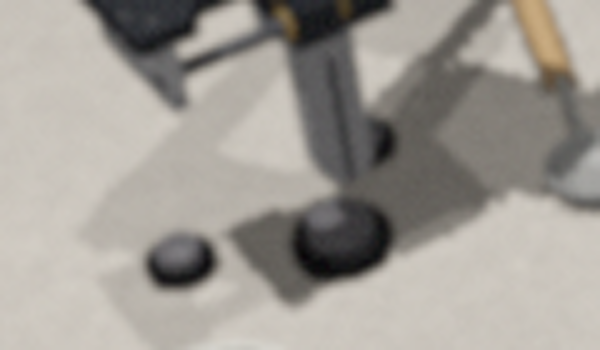

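View pics/w11c.png

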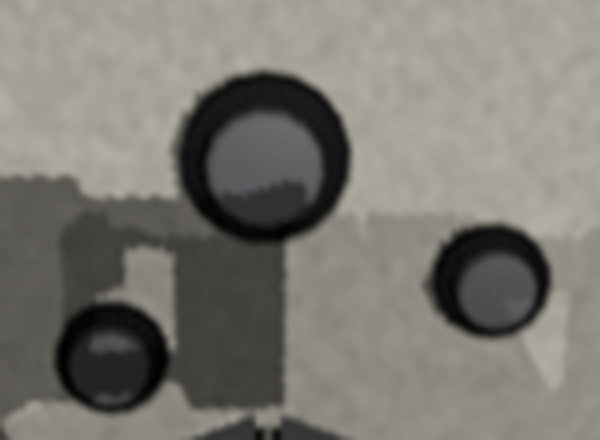

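```bash
python3 -m jog '[{"travel":[0,1,15],"yaw":0},{"travel":[0,1,22],"yaw":0},{"travel":[0,1,26],"yaw":0},{"travel":[0,1,29],"yaw":0},{"travel":[0,1,31],"yaw":0},{"travel":[0,1,31],"yaw":0}]' 1 20
```

```text
t: 17.95
tcp_pos: [0.4813, -0.345, 0.0218]
ee_rot: [3.093, 0.548, 0.0]
wrist_force: [-0.9, 1.1, 1.9]
gripper_width: 0.0005
```

```bash
python3 -m jog '[{"travel":[0,0,1],"yaw":0},{"travel":[0,0,2],"yaw":0},{"travel":[0,0,3],"yaw":0},{"travel":[0,0,3],"yaw":0}]' 1 20; python3 -m jog '[{"travel":[0,0,1],"yaw":0},{"travel":[0,0,2],"yaw":0},{"travel":[0,0,2],"yaw":0}]' 1 20
```

```text
t: 18.35
tcp_pos: [0.4814, -0.345, 0.0188]
ee_rot: [3.093, 0.548, 0.0]
wrist_force: [-1.9, 0.7, 3.0]
gripper_width: 0.0005
t: 18.65
tcp_pos: [0.4814, -0.3451, 0.0167]
ee_rot: [3.093, 0.548, 0.0]
wrist_force: [-1.2, 0.4, 4.6]
gripper_width: 0.0003
```

```bash
python3 -m jog '[{"travel":[0,0,1],"yaw":0},{"travel":[0,0,1],"yaw":0}]' 1 20; python3 -m jog '[{"travel":[0,0,1],"yaw":0},{"travel":[0,0,1],"yaw":0}]' 1 20
```

```text
t: 18.85
tcp_pos: [0.4814, -0.345, 0.0162]
ee_rot: [3.093, 0.549, 0.0]
wrist_force: [-3.3, 0.7, 7.1]
gripper_width: 0.0007
t: 19.05
tcp_pos: [0.4815, -0.3451, 0.0162]
ee_rot: [3.093, 0.549, 0.0]
wrist_force: [-3.5, 2.4, 10.6]
gripper_width: 0.0003
```

```bash
python3 - <<'E'
from h import *
o=arm.get_obs();print(o["t"],o["tcp_pos"],o["wrist_force"])
p=arm.capture("scene")[0];cv2.imwrite("pics/s13.png",cv2.resize(p[190:260,110:230],None,fx=5,fy=5,interpolation=cv2.INTER_CUBIC))
E
```

```text
19.05 [ 0.48146249 -0.34508789  0.01617135] [-3.50198643  2.44289157 10.64207576]
```

View pics/s13.png

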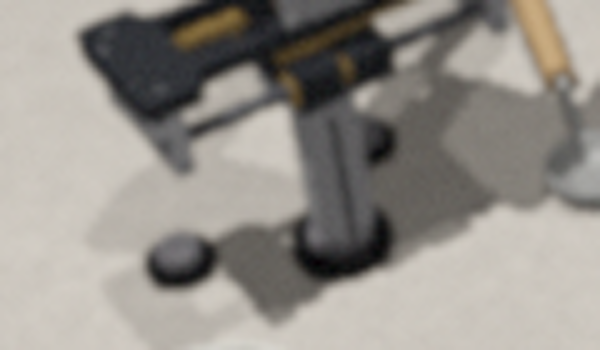

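The button is bottomed out: z holds at 16.2 mm while the force climbs to 10.6 N. The spring phase before that built up gradually over about 6 mm. I'll lift off straight up and retreat.

```bash
python3 -m jog '[{"travel":[0,0,-4],"yaw":0},{"travel":[0,0,-12],"yaw":0},{"travel":[0,0,-40],"yaw":0},{"travel":[0,0,-80],"yaw":0},{"travel":[0,0,-120],"yaw":0},{"travel":[-40,0,-160],"yaw":0},{"travel":[-80,0,-170],"yaw":0},{"travel":[-100,0,-170],"yaw":0}]' 1 20; python3 - <<'E'
from h import *
p,d=arm.capture("top");cv2.imwrite("pics/t14.png",p)
s,_=arm.capture("scene");a=edge(cv2.imread("pics/scene0.png"));b=edge(s);print("deg left",np.median(b[:,0]-a[:,0])/.46)
C=cam("top");
pts=[]
for v,u in[(263,389),(264,390),(264,388)]:
    o,r=ray(C,u,v);pts.append((o+r*d[v,u])[2])
print("button z",pts);plan([])
E
```

```text
t: 19.9
tcp_pos: [0.3865, -0.3814, 0.1882]
ee_rot: [3.087, 0.545, 0.004]
wrist_force: [0.0, 0.3, -0.0]
gripper_width: 0.0008
deg left -1.4498934916315172
button z [np.float64(0.020047863155452816), np.float64(1.0164206932169677), np.float64(0.02072542824033785)]
t 20.0 tcp [ 0.3859 -0.3805  0.1853] ang 19.9 q [-51.   4.  82.  -0.  94.  19.] F [ 0.9 -0.1  0.1]
```

View pics/t14.png

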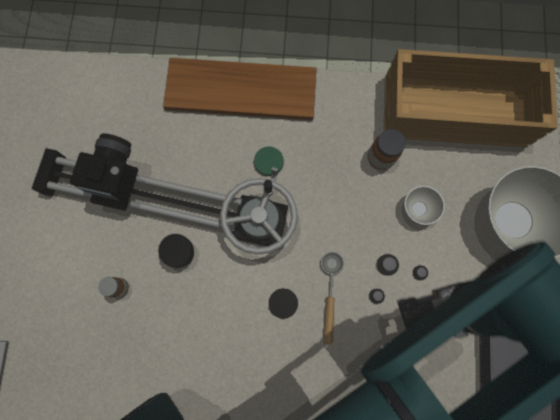

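The top view shows the handle at (268,187) by the index and the carriage moved about 27 px (60 mm) along the rail. The button is up again and every bystander is where it started.

```bash
python3 -c "
from cell import arm
print(arm.sign_off())"
```

```text
the job is handed in; nothing more can be done
None
```

I turned the hand wheel one full turn clockwise with the shut fingertips, pushing only. I then pressed the largest (32 mm) shutter button fully down, let it up, and handed the job in at about 20 s.

- **Wheel:** the handle is back at the index finger. The scene camera puts it about 1.4° past a full turn, and the top view about 1 mm past at the handle. I left that rather than push it backwards. The carriage moved about 60 mm along the rail, which fits one turn.
- **Button:** it bottomed out about 6 mm down, at 10.6 N. After I lifted off, two of three depth readings put its top at 20–21 mm, close to the 19–23 mm measured before pressing. The third depth reading was a dropout.
- **Surroundings:** in the last top picture the bystanders look where they started. The arm was clear, with no contact force.
- **Disagreement:** the wrist and top cameras differed by 2–4 mm on the wheel axis and the button. I used values in between, and both contacts worked.

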